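# Unlatch the length gauge with its pedal and hold its arm out at the index

## Robot

A 7-joint arm with a two-finger parallel gripper is mounted at the origin on a cart in front of the work surface, level with it; the furniture and walls round the work are solid. World frame = base frame: x ahead of the robot, y to its left, z up, the work surface at z = 0. Lengths are in mm, angles in rad, forces in N, time in s.
With the tool pointing down it reaches from about 425 to 875 mm from the base axis. Payload 4.7 kg.
Tool frame: the origin (TCP) lies at the very end of the fingers, on their centre line; the grasp point (between the pads) lies tcp_to_grasp behind it (tcp_to_grasp is the distance from the TCP to the grasp point, in mm); z points along the fingers, y is the line along which they close (so a half turn about z gives the same grasp; the last joint's range is limited). The gripper opens to 85 mm and grips with 20 to 120 N. Pads are 22 mm wide; open, the fingers measure 114 mm over their backs; the gripper's body (76 mm by 85 mm) begins 54 mm behind the grasp point. The pads swing forward as they close: fully open they stand 13 mm farther back than shut.
Start: joints at [-1.247, 0.321, -0.07, 1.45, 0.023, 1.371, -0.057], TCP at [198.191, 619.068, 231.349] pointing down, gripper open.
Joint ranges: [-2.86, 2.86], [-0.3, 2.09], [-1.38, 1.24], [0.06, 2.45], [-1.56, 4.7], [0.09, 2.05], [-2.69, 2.69]. Speed limits (rad/s): [2.57, 2.57, 3.14, 3.14, 3.14, 3.14, 3.14].

## Interface

Orientations are given as a rotation vector (axis times angle).
In Python, from station import reach, movel, movej, gripper_open, clamp, hold, inverse_kinematics, observe, grab_frame, get_calibration, PlanningError, finish_job, look_for, regions_of, tip_of, tcp_to_grasp gives the robot as it stands. Calls block until the motion is done:
- reach(position, orientation): joint-space move of the TCP to a pose.
- movel(position, rotation=None, velocity=150): straight line of the TCP; rotation=None keeps the orientation; velocity is the mean speed in mm/s.
- movej(angles): joint-space move.
- gripper_open() and clamp(strength=None): open the fingers fully, or close them until they stop; strength is the grip in N (None keeps the last).
- hold(seconds).
- inverse_kinematics(position, orientation): joint angles nearest the present ones, or None.
- observe(): the state.
- grab_frame(name): name is "scene" or "top"; returns (picture, depth): 480x640x3 uint8, red, green, blue; 480x640 float32, mm along the optical axis (not along the pixel's ray), 0 where there is no reading.
- get_calibration(name): a dict with "fx", "fy", "cx", "cy" (pixels), "rvec" (rotation vector, rad) and "tvec" (3), from world to camera coordinates, as OpenCV has them. Camera axes: x right, y down, z forward; pixel columns grow to the right and rows downward; lengths in mm; the calibration is good to about 2 mm. A picture is of the moment at which its call begins. get_calibration takes no time and is no camera call.
A pose or a line that the arm cannot do raises PlanningError and nothing moves.
- finish_job(): hands the job in; it is judged then, once.
Trained networks look in the newest picture that a camera, given by its name, has taken for a name from the list of things; names that differ only in an ending like _2 or _b are one class to them, and where a whole thing is asked for, a point or a joint stands for the part that bears it (a point fixed in the world has none). Each returns a list of dicts, best first, with "score" (0 to 1); they miss things now and then, are a little off and sometimes report something else, mostly with a low value. They report only what shows in the picture. A call takes as long as a camera call.
- look_for(camera, label): "rect" ([left, top, width, height] in pixels, round what is visible of it).
- regions_of(camera, label): "mask" (480x640 bool, what is visible of it) and "rect" ([left, top, width, height] in pixels, round what is visible of it).
- tip_of(camera, label): "location" ([column, row] in pixels: a listed point, or the origin of a listed thing).
The state is a dict: "t": time; "joint_pos": joint angles; "joint_velocities": joint speeds; "joint_efforts": joint torques, N m; "position": TCP position; "tcp_rot": TCP orientation; "force": force on the tool from outside, world axes, zero at the start; "ft_torque": the same for the moment, N m; "width": finger opening in mm; "gripper_force": force on a finger pad.
Only numpy, scipy, OpenCV 4.12 (cv2) and the standard library are available. Lean on these libraries where they do the work, as an engineer would, in place of code of your own. Each camera call takes 0.05 s, during which the arm holds its last target. There are 200 camera calls.

## Task

Get the spring-return length gauge on the welding table ready for a tack: press its pedal down to its stop, so that the transport latch lifts out of the arm, then pinch the grip block so that the lock button on its side goes fully in, and draw the telescoping arm out along the scale until its pointer lines up with the tip of the index clip. Finish while still pinching the block with the button in and holding the arm steady there: a spring pulls it back if it is let go. Leave the loose parts lying around the gauge where they are.

Things in the scene. Friction and masses are not known exactly. Their poses are not given: they have to be found in the camera images.
- gauge: Fixed frame on 40 mm feet: grey bed 125 x 470 mm (y -270 to 200, top z 50 mm) with a 40 mm square steel tube, top z 100. Origin on the table under the tube's centre line; z up, y along the tube. The arm comes out towards -y. Pedal and scale are on the -x side, which faces the robot (yaw within 0.18 rad). Scale: aluminium bar, x -60 to -36, y -265 to -40, top z 74 mm, a line every 10 mm.
- tube_mouth (a point): Top edge of the tube's mouth (gauge y = -20, z = 100 mm). Beside it, at gauge x = -17, y = -15 mm, a 14 mm high catch lug stands on the tube.
- pedal (a joint): Angle of the sprung rocker pedal, 0 (up) to 0.42 rad (down on its stop); hinge parallel to the gauge's y at gauge x = -75, y = 147, z = 70 mm. The pad takes about 4 N at first and 10 to 12 N at the stop. Its horn lifts the latch. It springs back up when released.
- pedal_pad (a point): Centre of the upper face of the pedal's pad, a ribbed steel plate 54 x 66 mm; with the pedal up it lies at gauge x = -144, y = 147, z = 101 mm and slopes 0.2 rad; at the stop it is 25 to 30 mm lower. It moves with the pad.
- latch (a joint): Lift of the transport latch (m), 0 (tongue in the notch of the arm's tail) to 0.022. Dark bracket over the arm behind the tube, by the pedal; top 122 mm above the table when down. The pedal at its stop lifts it about 0.015 and it then stays up by friction. From 0.012 the arm is free of it.
- gauge_arm: The telescoping arm, sliding 0 (stowed) to 160 mm towards the gauge's -y: 26 mm square bar with the grip block on it and a 44 mm wide stop plate, top at 115 mm, 28 mm in front of the block's centre. Origin 40 mm above the gauge's when stowed; axes as the gauge's. A spring pulls it back with 4 N (stowed) to 6 N (out). Stowed, it is locked by the latch and by the lock button's hook.
- grip_center (a point): Centre of the grip block, the arm's handle: grey upright block, 26 (gauge x) x 40 (y) x 62 mm high, bottom 93 and top 155 mm above the table. It lies at gauge x = 0, y = -60 mm minus the extension, z = 124 mm; axes as the gauge's. Pinch the block from above across its x, over the button.
- lock_button (a joint): Travel of the lock button (m), 0 out, 0.006 in. Black ribbed plate on the block's -x side, 30 mm along y, 34 mm high, centred 8 mm above the block's centre; its face is 20 mm from that centre when out, 14 mm when in (the block's other side: 13 mm). 2 N to start, 5 N fully in. A hook from it runs back to the catch lug and frees the arm from about 0.0045.
- pointer_tip (a point): Tip of the small pointer on the arm above the scale, under the grip block: gauge x = -41 mm, z = 77.5 mm, always at the grip block centre's y. Axes as the gauge's.
- index_clip: Dark steel clip with a thumb screw, fixed on the front edge of the scale bar, 14 x 20 x 30 mm. Origin on the table at the gauge's x = 0, at the clip's y; axes as the gauge's. Fixed for the run; its place on the scale (65 to 145 mm of extension) differs from run to run.
- index_tip (a point): Tip of the index clip's pointed finger, gauge x = -47 mm, z = 77.5 mm: the arm's pointer must stand opposite it, at the same gauge y.
- tube_pin: Loose bystander: upright brown tube 63 mm across, 85 mm high, behind the gauge. Origin under its centre.
- gear_ring: Loose bystander: flat toothed ring 94 mm across, 16 mm high, behind the gauge. Origin under its centre.
- flat_plate_c: Loose bystander: flat plate 40 x 85 x 5 mm behind the gauge. Origin under its centre.
- forged_arm: Loose bystander: brown forged link 34 x 121 x 38 mm, in front of the gauge beside the pedal. Origin under its centre.
- elbow: Loose bystander: bent pipe 36 x 76 x 20 mm, in front of the scale. Origin under its centre.
- ring05: Loose bystander: black ring 46 mm across, 8 mm high, in front of the scale. Origin under its centre.

How it is judged:
By the outcome, as a careful person would: the job done as asked, in the order asked, and still so for the second after the job is handed in, while the arm keeps its last pose, push and grip.
It also fails if it takes over 51 s, if anything falls off the work surface, if the arm or the gripper's body presses on something with over 40 N, if the wrist force passes 120 N, or if a joint passes its speed limit or range.

## Working session

There is one attempt and no reset: what is moved stays moved. The work goes in short steps, each a Python script; the robot and the scene stay as the last script left them, time stands still between calls to the robot, and variables do not carry over. Pictures are saved under pics/ and viewed, at most 10 in all, crops included, and the job is handed in when it is done.

```bash
mkdir -p pics; ls
cat > h.py <<'E'
import numpy as np, cv2
from station import *
def cal(c):
    k=get_calibration(c); K=np.array([[k['fx'],0,k['cx']],[0,k['fy'],k['cy']],[0,0,1.]])
    R=cv2.Rodrigues(np.array(k['rvec'],float))[0]; return K,R,np.array(k['tvec'],float).ravel()
def ray_z(c,px,z):
    K,R,t=cal(c); d=R.T@np.linalg.solve(K,[px[0],px[1],1]); o=-R.T@t
    return o+d*(z-o[2])/d[2]
def proj(c,P):
    K,R,t=cal(c); p=K@(R@np.asarray(P,float)+t); return p[:2]/p[2]
def cloud(c,dep):
    K,R,t=cal(c); v,u=np.mgrid[:480,:640]
    p=np.stack([(u-K[0,2])/K[0,0]*dep,(v-K[1,2])/K[1,1]*dep,dep],-1)
    return (p-t)@R
def save(n,im): cv2.imwrite('pics/'+n,cv2.cvtColor(im,cv2.COLOR_RGB2BGR))
E
python3 - <<'E'
from h import *
Z=dict(tube_mouth=100,pedal_pad=101,grip_center=124,pointer_tip=77.5,index_tip=77.5,gauge=0,gauge_arm=40,index_clip=0)
ims=[]
for c in('scene','top'):
    im,d=grab_frame(c); save(c+'0.png',im); np.save(c+'0.npy',d)
    print(c,'cam at',(-cal(c)[1].T@cal(c)[2]).round())
    P=cloud(c,d)
    for n,z in Z.items():
        for r in tip_of(c,n)[:2]:
            u,v=map(int,np.round(r['location']))
            print(n,round(r['score'],2),np.round(r['location'],1),ray_z(c,r['location'],z).round(1),'depth pt',P[min(v,479),min(u,639)].round(0) )
print(observe(),tcp_to_grasp)
E
```

```text
pics
scene cam at [278. 584. 666.]
tube_mouth 0.64 [295.6 223.4] [630.5  26.7 100. ] depth pt [624.  36. 111.]
pedal_pad 0.91 [341.5 317.4] [462.5 171.7 101. ] depth pt [462. 172. 102.]
grip_center 0.94 [303.7 198.4] [639.2 -15.6 124. ] depth pt [627.   4. 143.]
pointer_tip 0.72 [324.7 229.2] [590.8  -8.9  77.5] depth pt [593. -14.  73.]
pointer_tip 0.55 [379.5 260.4] [471.9  13.2  77.5] depth pt [497. -62.   1.]
index_tip 0.46 [352.1 185.4] [ 608.7 -153.5   77.5] depth pt [ 610. -155.   77.]
index_tip 0.42 [351.8 296.7] [475.5 109.7  77.5] depth pt [491.  71.  29.]
gauge 0.95 [288.9 269.9] [633.2  48.8   0. ] depth pt [607.  88.  48.]
top cam at [ 498.   24. 1148.]
tube_mouth 0.64 [319.4 228.8] [635.1  30.1 100. ] depth pt [635.  31.  99.]
pedal_pad 0.67 [241.9 322. ] [459.9 173.1 101. ] depth pt [460. 173. 102.]
grip_center 0.66 [338.6 229.3] [631.2  -5.4 124. ] depth pt [628.  -5. 155.]
pointer_tip 0.56 [345.5 252.9] [591.7 -20.   77.5] depth pt [592. -21.  75.]
index_tip 0.51 [413.2 241.3] [ 614.6 -149.7   77.5] depth pt [ 616. -150.   74.]
gauge 0.65 [311.2 239.2] [626.4  47.5  
[... 168 characters left out ...]
7011149,  1.45047397,  0.02259224,
        1.37081992, -0.05688794]), 'joint_velocities': array([-7.43510859e-04, -1.49733279e-04, -4.54840414e-04,  5.06013050e-04,
        7.62951360e-04, -2.67565024e-04, -4.99152476e-05]), 'joint_efforts': array([ 9.93913363e-05, -4.93388021e+01, -3.81543310e-01, -3.14578664e+01,
        1.32539228e-02,  1.29093434e-03,  2.07218955e-05]), 'position': array([198.15216843, 619.08519893, 231.36478335]), 'tcp_rot': array([4.84536077e-01, 3.10395537e+00, 1.32949160e-04]), 'force': array([0.32460336, 0.63365709, 0.43489954]), 'ft_torque': array([2.58381965e-02, 8.67187951e-07, 3.12941397e-02]), 'gripper_force': 0.0, 'width': 85.53211098891698} 18.700000000000003
```

View pics/top0.png

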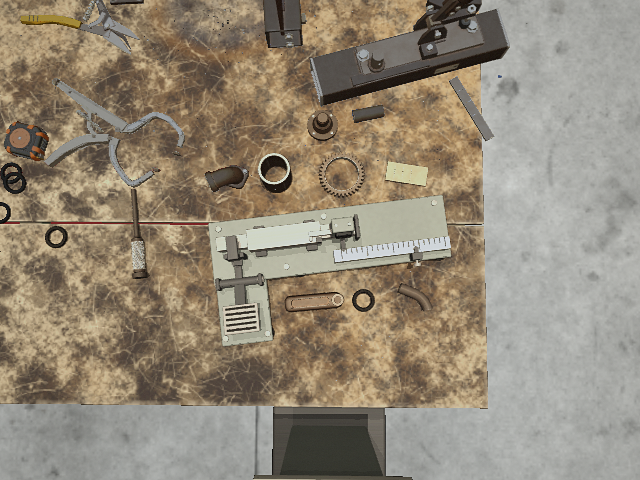

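View pics/scene0.png

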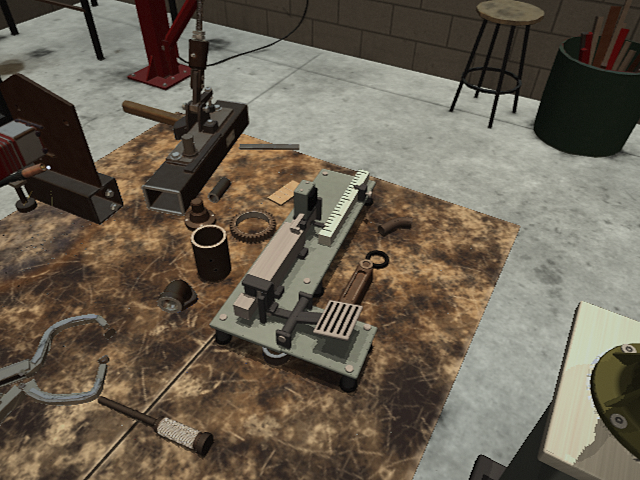

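The pictures show the gauge running along about rows 215–270, with the pedal pad at top (241,320), the grip block at (345,229) and the clip at (417,255). Next I fit the gauge pose from depth and enlarge the clip.

Run:
```python
from h import *
from scipy.optimize import least_squares
im=cv2.cvtColor(cv2.imread('pics/top0.png'),cv2.COLOR_BGR2RGB)
P=cloud('top',np.load('top0.npy'))
def rect(zl,zh,xl,xh,yl,yh):
    m=(P[...,2]>zl)&(P[...,2]<zh)&(P[...,0]>xl)&(P[...,0]<xh)&(P[...,1]>yl)&(P[...,1]<yh)
    q=P[m][:,:2].astype(np.float32); r=cv2.minAreaRect(q); print(len(q),np.round(cv2.boxPoints(r),1).tolist(),np.round(r[1],1),'zmed',np.median(P[m][:,2])); return q
print('scale');s=rect(68,80,560,640,-260,0)
print('tube');t=rect(94,106,590,660,22,160)
print('block');b=rect(148,162,590,660,-60,30)
print('bed');e=rect(42,58,540,720,-300,300)
# fit: inside-rectangle cost for known rectangles
def tog(p,q): c,s_=np.cos(p[2]),np.sin(p[2]); d=q-p[:2]; return np.c_[c*d[:,0]+s_*d[:,1],-s_*d[:,0]+c*d[:,1]]
def cost(p):
    g=tog(p,s); r=[np.percentile(g[:,0],[3,97])-[-59.3,-36.7],np.percentile(g[:,1],[1,99])-[-263,-42]]
    g=tog(p,t); r+=[np.percentile(g[:,0],[5,95])-[-18,18]]
    g=tog(p,b); r+=[[np.median(g[:,0])],[np.median(g[:,1])+60]]
    g=tog(p,e); r+=[np.percentile(g[:,1],[.5,99.5])-[-267.,197.]]
    return np.concatenate(r)
f=least_squares(cost,[630,50,0.1],loss='soft_l1',x_scale=[10,10,.05],diff_step=1e-3)
print(f.x,cost(f.x).round(1))
c=im[205:285,320:460]; c=cv2.resize(c,None,fx=5.6,fy=5.6,interpolation=cv2.INTER_CUBIC); save('clip.png',c)
s=cv2.cvtColor(cv2.imread('pics/scene0.png'),cv2.COLOR_BGR2RGB)[160:260,280:390]
save('clips.png',cv2.resize(s,None,fx=6,fy=6,interpolation=cv2.INTER_CUBIC))
p=f.x;R=np.array([[np.cos(p[2]),-np.sin(p[2])],[np.sin(p[2]),np.cos(p[2])]])
for n,x,y,z in[('pad',-144,147,101),('mouth',0,-20,100),('ptr',-41,-60,77.5),('sc1',-60,-265,74),('sc2',-60,-40,74),('sc3',-36,-265,74),('sc4',-36,-40,74)]:
    w=np.r_[p[:2]+R@[x,y],z]; print(n,w.round(1),proj('top',w).round(1),proj('scene',w).round(1))
for c,px in(('scene',(352.1,185.4)),('top',(413.2,241.3))):
    print(tog(p,ray_z(c,px,77.5)[None,:2]))
```

```text
scale
1512 [[567.5, -221.10000610351562], [625.7999877929688, -221.3000030517578], [626.5999755859375, -0.10000000149011612], [568.2999877929688, 0.10000000149011612]] [221.2  58.3] zmed 74.01075791494205
tube
1396 [[594.2999877929688, 158.89999389648438], [611.7000122070312, 19.5], [651.7999877929688, 24.5], [634.4000244140625, 163.89999389648438]] [ 40.4 140.5] zmed 99.91904994937906
block
360 [[614.5999755859375, 6.699999809265137], [618.7999877929688, -33.400001525878906], [651.2999877929688, -30.100000381469727], [647.0999755859375, 10.0]] [32.7 40.3] zmed 154.51575211588022
bed
9634 [[539.9000244140625, -228.6999969482422], [719.5, -228.8000030517578], [719.9000244140625, 252.0], [540.2999877929688, 252.1999969482422]] [480.8 179.6] zmed 49.95076676525528
[6.28131666e+02 4.81540238e+01 1.23718480e-01] [-0.6  1.6  0.5 -2.9  0.   0.5 -1.3 -0.  -0.1  0.7]
pad [467.1 176.3 101. ] [240.3 318.1] [337.2 318.3]
mouth [630.6  28.3 100. ] [320.3 231.2] [295.1 223.9]
ptr [594.8 -16.4  77.5] [343.6 251.2] [324.8 226.1]
sc1 [ 601.3 -222.2   74. ] [450.9 248.6] [370.  171.1]
sc2 [573.5   1.1  74. ] [334.4 262.4] [330.4 237.1]
sc3 [ 625.1 -219.3   74. ] [449.1 236.2] [359.2 168.4]
sc4 [597.3   4.   74. ] [332.9 250.1] [318.  233.5]
[[ -44.19709847 -197.70107488]]
[[ -37.82902445 -194.70086361]]
```

View pics/clip.png

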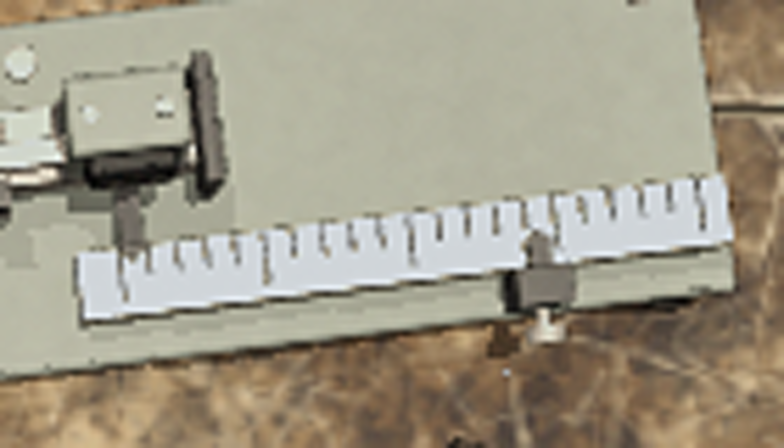

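View pics/clips.png

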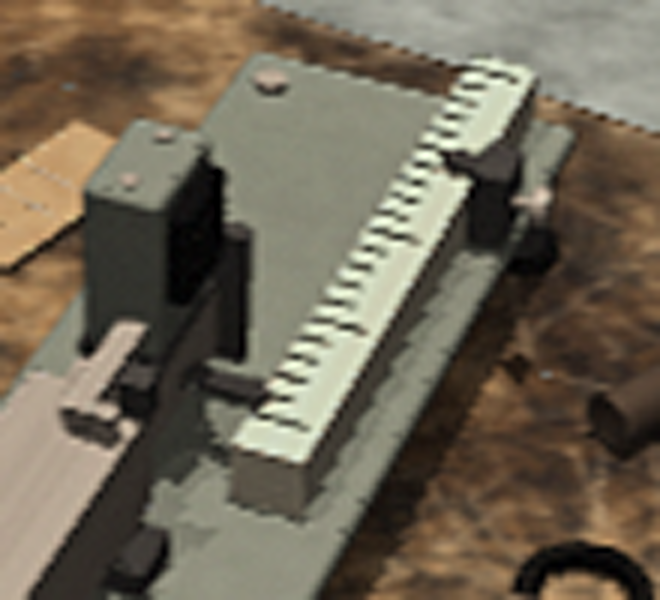

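Measured: yaw 0.124, and the clip tip is at top pixel (416.1,246.4), about 142 mm on the scale. Next is pressing the pedal.

```bash
cat >> h.py <<'E'
from scipy.spatial.transform import Rotation as Ro
G=np.array([628.13,48.15]); YAW=0.1237
c_,s_=np.cos(YAW),np.sin(YAW); RG=np.array([[c_,-s_],[s_,c_]])
def W(x,y,z): return np.r_[G+RG@[x,y],z]
def tg(w): return RG.T@(np.asarray(w)[:2]-G)
def ori(sg=1):
    y=np.array([c_,s_,0])*sg; z=np.array([0,0,-1.]); return Ro.from_matrix(np.c_[np.cross(y,z),y,z]).as_rotvec()
E
python3 - <<'E'
from h import *
print('tip gauge',tg(ray_z('top',(416.1,246.4),77.5)),'ptr now',tg(ray_z('top',(320+131/5.6,205+248/5.6),77.5)), 'scene tip',tg(ray_z('scene',(280+443/6,160+158/6),77.5)),'scene ptr',tg(ray_z('scene',(280+265/6,160+390/6),77.5)))
for sg in(1,-1):
    print(sg,[None if (q:=inverse_kinematics(W(*a),ori(sg))) is None else np.round(q,2) for a in((-146,147,160),(-146,147,65),(0,-60,220),(0,-60,113),(0,-205,113))])
E
```

```text
tip gauge [ -48.21893632 -198.87572795] ptr now [-37.21986065 -60.0003682 ] scene tip [ -48.4403754  -196.15089238] scene ptr [-38.76755659 -62.34274911]
1 [array([-0.79,  0.04,  0.38,  1.93, -0.02,  1.18, -0.27]), array([-0.77,  0.15,  0.38,  2.02, -0.07,  0.98, -0.23]), array([-0.54,  0.34,  0.65,  1.53, -0.21,  1.35,  0.26]), array([-0.52,  0.42,  0.63,  1.65, -0.27,  1.16,  0.3 ]), array([-0.47,  0.6 ,  0.94,  1.56, -0.51,  1.24,  0.67])]
-1 [None, array([ 0.62,  0.37, -1.17,  1.98,  0.4 ,  1.05,  2.54]), array([-0.89,  0.54,  1.22,  1.54, -0.51,  1.42, -2.66]), array([-0.81,  0.58,  1.07,  1.66, -0.53,  1.23, -2.64]), array([-0.54,  0.67,  1.06,  1.56, -0.6 ,  1.27, -2.4 ])]
```

Run:
```python
from h import *
clamp(30)
reach(W(-146,147,150),ori()); f0=observe()['force'][2]
movel(W(-146,147,108),velocity=120)
for z in list(range(102,60,-3)):
    movel(W(-147,147,z),velocity=60)
    o=observe(); f=o['force']-0; print(z,o['position'].round(1),(f).round(1),round(o['t'],2))
    if f[2]-f0>17: break
hold(0.2)
im,d=grab_frame('top'); save('top1.png',im); P=cloud('top',d)
im,_=grab_frame('scene'); save('scene1.png',im[140:380,180:420])
for r in tip_of('top','latch')[:1]: print(r)
g=(P[...,:2]-G)@RG
m=(abs(g[...,0])<30)&(g[...,1]>60)&(g[...,1]<200)&(P[...,2]<170)&(P[...,2]>105); print(np.histogram(P[m][:,2],bins=range(105,171,3)))
```

```text
102 [465.  176.4 102.8] [1.  0.2 0.6] 4.31
99 [464.5 176.3  99.8] [-0.3  1.2  5.4] 4.56
96 [464.1 176.3  96.7] [-1.6  1.2  5.2] 4.81
93 [463.7 176.3  93.6] [-1.7  0.7  5.7] 5.06
90 [463.4 176.2  90.5] [-2.8  0.8  6.9] 5.31
87 [463.1 176.2  87.4] [-4.3 -0.5  6.7] 5.56
84 [462.8 176.2  84.5] [-4.8  0.1  8.3] 5.81
81 [462.3 176.1  81.4] [-7.  -0.2  7.8] 6.06
78 [461.9 176.1  78.3] [-6.4 -0.8  8.9] 6.31
75 [461.6 176.   75.2] [-7.5 -1.1 10.4] 6.56
72 [461.5 176.   72.1] [-6.4  0.6 10.6] 6.81
69 [461.6 176.1  70.7] [-11.8  -2.5  22.4] 7.06Traceback (most recent call last):
  File "<stdin>", line 12, in <module>
ValueError: it knows: elbow, flat_plate, forged_arm, gauge, gauge_arm, gear_ring, grip_center, index_clip, index_tip, pedal_pad, pointer_tip, ring, tube_mouth, tube_pin
```

Run:
```python
from h import *
def lat(d,n):
    P=cloud('top',d);g=(P[...,:2]-G)@RG
    m=(abs(g[...,0])<30)&(g[...,1]>90)&(g[...,1]<200)&(P[...,2]<170)&(P[...,2]>108); print(n,np.histogram(P[m][:,2],bins=range(108,150,3))[0])
lat(np.load('top0.npy'),'before')
movel(W(-147,147,105),velocity=80); movel(W(-147,147,190),velocity=250)
gripper_open(); reach(W(-0.5,-60,235),ori())
_,d=grab_frame('top'); lat(d,'after'); im,_=grab_frame('scene')
save('scene2.png',cv2.resize(im[140:380,180:440],None,fx=2.4,fy=2.4)); print(observe()['t'],observe()['width'])
```

```text
before [ 21   7   3  34 135  55   4   0   0   0   0   0   0]
after [ 14   9   2   0   0   0   2   0  21 118  98   4   0]
10.3417 85.47301034573492
```

View pics/scene2.png

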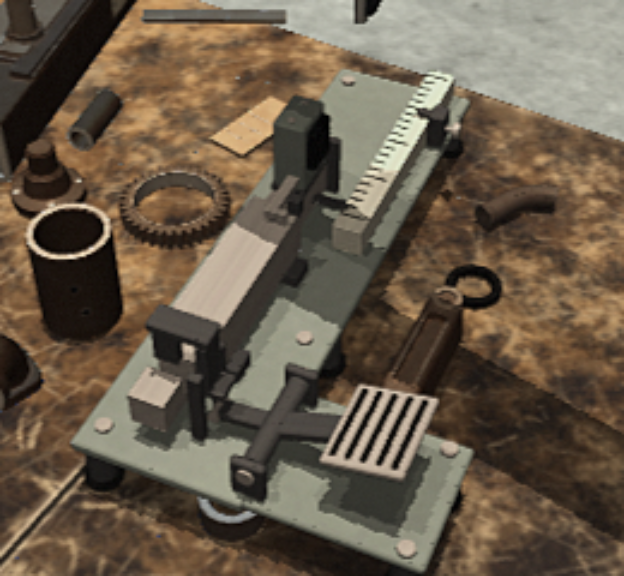

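Latch rose about 15 mm and stays up; the pedal has returned. Next I pinch the block.

Run:
```python
from h import *
movel(W(-0.5,-60,112),velocity=100); print(observe()['force'].round(1))
clamp(45); hold(0.2); o=observe(); print(o['width'],o['gripper_force'],o['force'].round(1),o['position'].round(1),o['t'])
movel(W(-0.5,-75,112),velocity=40);o=observe(); print(o['width'],o['gripper_force'],o['force'].round(1),tg(o['position']).round(1),o['t'])
for c in('top','scene'):
    im,d=grab_frame(c); save(c+'3.png',im)
    print(c,[(round(r['score'],2),np.round(r['location'],1),tg(ray_z(c,r['location'],77.5)).round(1)) for n in('pointer_tip','index_tip') for r in tip_of(c,n)[:2]])
```

```text
[-0.3  0.7  0.3]
26.182206802337898 49.21296000480652 [ 7.   0.1 -1.4] [636.9 -11.2 112.6] 12.4917
25.93077083193764 48.858967423439026 [5.7 4.5 0.7] [  1.4 -72.7] 13.0167
top [(0.71, array([414.9, 243. ]), array([ -41.5, -197.5]))]
scene [(0.73, array([325.9, 221.3]), array([-37.8, -73.3])), (0.49, array([353.2, 182.3]), array([ -42.6, -208.5]))]
```

Arm slides with button in (width 26, pull ≈5 N). Draw most of the way, then measure the gap.

Run:
```python
from h import *
movel(W(-0.5,-187,112),velocity=60);hold(.3);o=observe(); print(o['width'],o['gripper_force'],o['force'].round(1),tg(o['position']).round(1),o['t'])
crops=[]
for c in('top','scene'):
    im,d=grab_frame(c); save(c+'4.png',im); np.save(c+'4.npy',d)
    print(c,[(n,round(r['score'],2),np.round(r['location'],1),tg(ray_z(c,r['location'],77.5)).round(1)) for n in('pointer_tip','index_tip') for r in tip_of(c,n)[:2]])
    u,v=proj(c,W(-45,-190,77)).astype(int); crops.append(cv2.resize(im[v-24:v+24,u-32:u+32],None,fx=9,fy=9,interpolation=cv2.INTER_CUBIC)); print(u-32,v-24)
save('cr4.png',cv2.resize(np.vstack(crops),None,fx=.69,fy=.69))
```

```text
25.95521300396437 48.85014474391937 [4.2 5.3 2.1] [   1.8 -183.5] 15.6333
top []
379 221
scene [('pointer_tip', 0.85, array([346., 189.]), array([ -37.2, -181.4])), ('pointer_tip', 0.29, array([212.8, 269.2]), array([ 88.1, 116.4])), ('index_tip', 0.74, array([352.2, 184.1]), array([ -42.9, -201.9]))]
319 163
```

View pics/cr4.png

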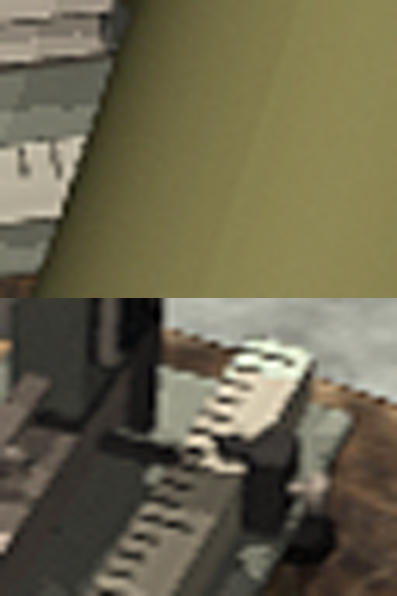

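Top view is blocked by the forearm; in the scene view the pointer (348,188) is just short of the index tip (354,187). I measure both sub-pixel by rectifying the earlier pictures to the z=77.5 plane.

Run:
```python
from h import *
def rectify(c,f,x0,x1,y0,y1,s=8):
    im=cv2.imread('pics/'+f); xs=np.arange(x0,x1,1/s); ys=np.arange(y0,y1,1/s)
    src=np.float32([[x0,y0],[x1,y0],[x1,y1],[x0,y1]])
    dst=np.float32([proj(c,W(x,y,77.5)) for x,y in src])
    pix=np.float32([[ (y-y0)*s,(x1-x)*s] for x,y in src])  # column=y (increasing), row=x decreasing
    H=cv2.getPerspectiveTransform(pix,dst)
    return cv2.warpPerspective(im,H,(int((y1-y0)*s),int((x1-x0)*s)),flags=cv2.INTER_LINEAR|cv2.WARP_INVERSE_MAP)
def cen(c,f,y0,y1,xs,s=8):
    g=cv2.cvtColor(rectify(c,f,-80,-20,y0,y1,s),cv2.COLOR_BGR2GRAY).astype(float)
    for x in xs:
        r=g[int((-20-x)*s)-4:int((-20-x)*s)+4].mean(0); w=np.clip(np.percentile(r,75)-25-r,0,None)
        i=int(r.argmin()); k=np.arange(max(0,i-40),min(len(r),i+40)); ww=w[k]
        print(c,f,x,'min',r.min().round(),'y %.1f'%(y0+i/s),'cen %.2f'%(y0+(ww*k).sum()/max(ww.sum(),1)/s))
cen('top','top0.png',-215,-182,[-46,-48,-50,-52,-54]); cen('top','top0.png',-78,-45,[-30,-33,-36,-39])
cen('scene','scene0.png',-215,-182,[-46,-48,-50,-52,-54]); cen('scene','scene0.png',-78,-45,[-30,-33,-36,-39])
cen('scene','scene4.png',-200,-168,[-30,-33,-36,-39])
A=[rectify('top','top0.png',-72,-24,-225,-170),rectify('scene','scene0.png',-72,-24,-225,-170),rectify('scene','scene4.png',-72,-24,-225,-170),rectify('top','top0.png',-72,-24,-85,-30)]
for a,y0 in zip(A,(-225,-225,-225,-85)):
    for k in range(0,55,5): cv2.line(a,(k*8,0),(k*8,6 if k%10 else 20),(0,0,255),1)
m=np.vstack([np.hstack(A[:2]),np.hstack(A[2:])]);m=cv2.resize(m,None,fx=.77,fy=.77);cv2.imwrite('pics/rect.png',m);print(m.shape)
```

```text
top top0.png -46 min 127.0 y -204.8 cen -204.73
top top0.png -48 min 109.0 y -196.9 cen -197.41
top top0.png -50 min 116.0 y -204.2 cen -202.13
top top0.png -52 min 83.0 y -194.4 cen -195.62
top top0.png -54 min 65.0 y -194.1 cen -195.75
top top0.png -30 min 85.0 y -56.2 cen -57.17
top top0.png -33 min 76.0 y -55.9 cen -56.79
top top0.png -36 min 76.0 y -55.5 cen -57.21
top top0.png -39 min 108.0 y -59.0 cen -58.14
scene scene0.png -46 min 56.0 y -199.9 cen -199.80
scene scene0.png -48 min 39.0 y -199.0 cen -198.51
scene scene0.png -50 min 32.0 y -194.6 cen -195.32
scene scene0.png -52 min 28.0 y -194.8 cen -194.95
scene scene0.png -54 min 34.0 y -192.8 cen -193.44
scene scene0.png -30 min 24.0 y -55.5 cen -56.34
scene scene0.png -33 min 24.0 y -56.8 cen -57.23
scene scene0.png -36 min 37.0 y -57.0 cen -57.54
scene scene0.png -39 min 37.0 y -59.4 cen -59.17
scene scene4.png -30 min 22.0 y -185.5 cen -184.88
scene scene4.png -33 min 16.0 y -186.6 cen -185.35
scene scene4.png -36 min 21.0 y -185.1 cen -184.70
scene scene4.png -39 min 34.0 y -182.2 cen -182.95
(591, 678, 3)
```

View pics/rect.png

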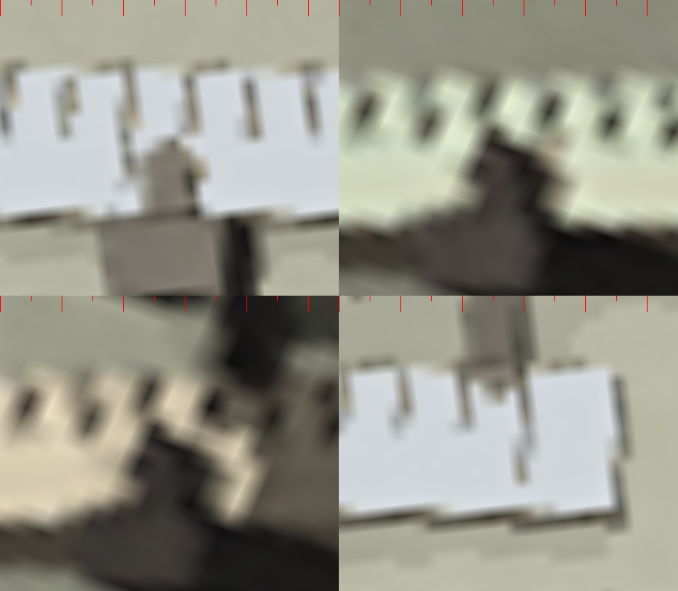

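Index tip is at gauge y ≈ -198.4 (top: pointer -59.7, tip -197.5, with scale correction; scene gap agrees). I move there using the measured TCP and verify.

Run:
```python
from h import *
T=-198.4; cmd=-202.
for i in range(3):
    movel(W(1.0,cmd,112),velocity=30);hold(.4);o=observe();y=tg(o['position'])[1]; print(cmd,y.round(2),o['width'].round(2),o['force'].round(1),o['t'])
    if abs(y-T)<.3: break
    cmd+=T-y
im,_=grab_frame('scene'); save('scene5.png',im)
for n in('pointer_tip','index_tip','grip_center'):
    z=124 if n[0]=='g' else 77.5
    print(n,[(round(r['score'],2),np.round(r['location'],1),tg(ray_z('scene',r['location'],z)).round(1)) for r in tip_of('scene',n)[:2]])
s=8;x0,x1,y0,y1=-72,-24,-235,-165
src=[[x0,y0],[x1,y0],[x1,y1],[x0,y1]]
H=cv2.getPerspectiveTransform(np.float32([[(y-y0)*s,(x1-x)*s] for x,y in src]),np.float32([proj('scene',W(x,y,77.5)) for x,y in src]))
a=cv2.warpPerspective(im,H,((y1-y0)*s,(x1-x0)*s),flags=cv2.INTER_CUBIC|cv2.WARP_INVERSE_MAP)
for k in range(0,70,5): cv2.line(a,(k*8,0),(k*8,6 if k%10 else 20),(255,0,0),1)
save('rect5.png',a)
```

```text
Traceback (most recent call last):
AttributeError: 'float' object has no attribute 'round'
```

```bash
cat > fin.py <<'E'
import sys
from h import *
T=float(sys.argv[1]); cmd=float(sys.argv[2])
for i in range(3):
    o=observe();y=tg(o['position'])[1]; print(cmd,y,o['width'],o['gripper_force'],o['force'].round(1),o['t'])
    if abs(y-T)<.25: break
    cmd+=T-y
    movel(W(1.0,cmd,112),velocity=30);hold(.4)
im,_=grab_frame('scene'); save('scene5.png',im)
for n in('pointer_tip','index_tip','grip_center'):
    z=124 if n[0]=='g' else 77.5
    print(n,[(round(r['score'],2),np.round(r['location'],1),tg(ray_z('scene',r['location'],z)).round(1)) for r in tip_of('scene',n)[:2]])
s=8;x0,x1,y0,y1=-72,-24,-235,-165
src=[[x0,y0],[x1,y0],[x1,y1],[x0,y1]]
H=cv2.getPerspectiveTransform(np.float32([[(y-y0)*s,(x1-x)*s] for x,y in src]),np.float32([proj('scene',W(x,y,77.5)) for x,y in src]))
a=cv2.warpPerspective(im,H,((y1-y0)*s,(x1-x0)*s),flags=cv2.INTER_CUBIC|cv2.WARP_INVERSE_MAP)
for k in range(0,70,5): cv2.line(a,(k*8,0),(k*8,6 if k%10 else 20),(255,0,0),1)
save('rect5.png',a)
E
python3 fin.py -198.4 -202
```

```text
-202.0 -199.6467828677341 26.163710254293058 47.02276647090912 [-0.1  5.7  5. ] 16.9833
-200.75321713226592 -198.54631057267423 26.184415811816333 47.13821589946747 [0.1 6.1 5.7] 17.6333
pointer_tip [(0.92, array([352.6, 183.1]), array([ -42.5, -205.5])), (0.33, array([395.2, 233.3]), array([-164.3,  -93. ]))]
index_tip [(0.61, array([353.9, 184.4]), array([ -46.4, -202.4]))]
grip_center [(0.6, array([331.7, 160.2]), array([   2.3, -199. ]))]
```

View pics/rect5.png

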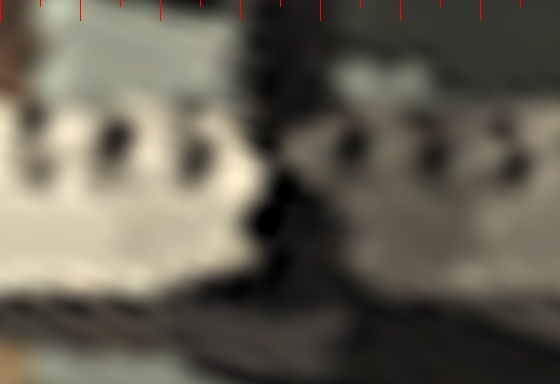

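The rectified view shows the pointer tip (272,150) meeting the index tip (280,165), within about 1 mm. Steadiness check, then hand in.

Run:
```python
from h import *
hold(1);o=observe();print(tg(o['position']),o['width'],o['gripper_force'],o['t'])
if abs(tg(o['position'])[1]+198.5)<.4: print(finish_job())
```

```text
[   1.81680349 -198.52942117] 26.466583307556192 47.13915824890137 18.8333
the job is handed in; nothing more can be done
None
```

I handed the job in at 18.8 s: the latch is up about 15 mm, and the block is still pinched at about 47 N with the fingers 26 mm apart, so the button is fully in. The arm is held steady with its pointer on the index tip, to within about 1 mm by camera.

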